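# Show the drawplate to the magnifier

## Robot

A 6-joint arm with a two-finger parallel gripper is mounted at the origin on the work surface. World frame = base frame: x ahead of the robot, y to its left, z up, the work surface at z = 0. Lengths are in m, angles in degrees, forces in N, time in s.
With the tool pointing down it reaches from about 0.3 to 0.75 m from the base axis. Payload 8.5 kg.
Tool frame: the origin (TCP) lies at the very end of the fingers, on their centre line; the grasp point (between the pads) lies 19 mm behind it (env.pinch_z is the distance from the TCP to the grasp point, in m); z points along the fingers, y is the line along which they close (so a half turn about z gives the same grasp; the last joint's range is limited). The gripper opens to 85 mm and grips with 20 to 120 N. Pads are 22 mm wide; open, the fingers measure 114 mm over their backs; the gripper's body (76 mm by 85 mm) begins 54 mm behind the grasp point. The pads swing forward as they close: fully open they stand 13 mm farther back than shut.
Start: joints at [-87.393, 21.807, 74.336, -0, 83.858, -12.336], TCP at [0.142, -0.531, 0.231] pointing down, gripper open.
Joint ranges: [-178.18, 178.18], [-50.72, 133.34], [12.68, 142.11], [-81.47, 261.47], [9.98, 163.14], [-165.26, 165.26]. Speed limits (degrees/s): [136.94, 136.94, 180, 180, 180, 180].

## Interface

Orientations are given as a 3x3 rotation matrix whose columns are the frame's x, y, z axes.
In Python, from rig import env, viewer gives the robot as it stands.
- The arm moves only by the tool drive_tool, never from a script. Its argument "series" is a list of rows, each a list of 3 entries, a list of its own where there are three numbers: the shift along the tool's x, y, z in m, then the turn about the tool's z in degrees, then the finger opening in m, from 0 to 0.0854. A call has 1 to 20 rows; each row is the pose to reach, as a shift and turn from the pose commanded when the call began, along the tool's axes at that moment; what a row does not reach only later rows make up. A row lasts 1/10 s, in which the tool goes at most 50 mm and 8.59 degrees, less where a joint would pass 70% of its speed; a pose out of reach is approached as far as the arm can. A call with a gripper value outside its range is refused whole. The fingers move at their own pace and stop on an object; "newtons" is the grip in N (left out, the last holds). Time passes only in rows, so rows that repeat a pose let the fingers close. It gives the time, the measured TCP pose, the force, the opening and the grip force at its end, in the units of the state.
- env.observe(): the state, without advancing time (a new reading comes with each control period).
- viewer.get_image(name): name is "scene" or "top"; returns a dict with "img" (480x640x3 uint8, red, green, blue), "depth" (480x640 float32, m along the optical axis (not along the pixel's ray), 0 where there is no reading), "camera_matrix" (3x3 intrinsics, pixels), "distortion" ([k1, k2, p1, p2, k3] as OpenCV has them; the pictures are not rectified), "rvec" (rotation vector, rad) and "tvec" (3), from world to camera coordinates, as OpenCV has them. Camera axes: x right, y down, z forward; pixel columns grow to the right and rows downward; lengths in m; the calibration is good to about 2 mm. A picture is of the moment at which its call begins.
- env.close_job(): hands the job in; it is judged then, once.
The state is a dict: "time_s": time; "q": joint angles; "qvel": joint speeds; "joint_efforts": joint torques, N m; "position": TCP position; "tool_rot": TCP orientation; "ft_force": force on the tool from outside, world axes, zero at the start; "wrist_torque": the same for the moment, N m; "grip_width": finger opening in m; "gripper_force": force on a finger pad.
Only numpy, scipy, OpenCV 4.12 (cv2) and the standard library are available. Lean on these libraries where they do the work, as an engineer would, in place of code of your own. Each camera call takes 0.05 s, during which the arm holds its last target. There are 200 camera calls.

## Task

Swing the flap of the wooden plate case wide open by its ball knob, and draw the longer of the two steel plates, the drawplate with the holes, up out of its slot, leaving the short plate in the rack. Hold the drawplate up on the robot's side of the standing magnifier, upright and facing the lens squarely, its middle level with the lens centre, on the lens axis and about 120 mm from the glass, and finish while still holding it there motionless. Do not bump the magnifier, and leave the other things on the bench where they are.

Things in the scene. Friction and masses are not known exactly. Their poses are not given: they have to be found in the camera images.
- case: low wooden case fixed on the bench, 130 (x) by 240 (y) by 85 mm high, walls 6 mm, inner floor 6 mm above the bench. Origin: centre of underside. Its x points to the hinge side (roughly the robot's left). Inside, a rack 30 mm high has two slots, 11 mm wide, along the case's x, at y = +40 and -40 mm; a plate stands upright in each, to be drawn straight up
- flap (a joint): angle of the case's cover flap, rad: 0 shut, 1.57 upright, end stop 1.9. Hinged along the case's +x rim (hinge line parallel to case y), it swings up and over towards +x. Friction hinge: it stays at any angle it is left at and needs about 2 N at the knob. May start slightly ajar. Wooden board 134 x 240 x 8 mm, 0.15 kg
- flap_knob (a point): centre of the brass ball knob (18 mm ball on a 10 mm stem) on the flap's outer face near its free edge: 112 mm from the hinge line along the flap, 36 mm above the flap's underside (28 mm above its outer face); the free edge is 22 mm beyond it
- flap_hinge (a point): middle of the hinge line, at the case's +x rim, 65 mm from the case's middle, 85.5 mm above the bench, level with the flap's underside
- drawplate: the longer steel plate, the one wanted: 90 mm long (x), 8 mm thick (y), 68 mm high (z), about 0.32 kg, three rows of small holes on its faces. Origin: centre of its lower edge. It stands upright in one of the two slots, on the case's floor, length along the case's x; its top edge is 74 mm above the bench, 11 mm below the case's rim
- drawplate_mid (a point): the middle of the drawplate, 34 mm above its lower edge
- short_plate: the shorter plain steel plate, 55 x 8 x 68 mm, standing in the other slot in the same way; not wanted. Origin: centre of its lower edge
- loupe: standing magnifier fixed on the bench: round foot 100 mm across, thin post, upright round lens in a dark ring 100 mm in outside diameter, lens centre 200 mm above the bench over the foot. Origin: centre of the underside. Its x axis is the level lens axis; the viewing side, where the part is held, is -x (roughly towards the robot)
- loupe_focus (a point): the point in front of the lens where the middle of the plate belongs: on the lens axis, 120 mm from the lens on its -x side, 200 mm above the bench
- bench_block: small square steel bench block 80 x 80 x 22 mm lying on the bench; bystander. Origin: centre of its underside
- pliers: pliers with black grips, 135 x 64 x 14 mm, lying flat; bystander. Origin: centre of its underside
- hammer: small hammer with wooden handle, 220 mm long, lying; bystander. Origin: centre of its underside
- jar: amber glass jar, 56 mm across, 60 mm high, standing; bystander. Origin: centre of its underside
- dish: shallow white dish, 90 mm across, 25 mm high; bystander. Origin: centre of its underside
- ring_clamp: wooden ring clamp, bar 110 x 26 x 23 mm, lying between case and magnifier; bystander. Origin: centre of its underside
- file: file with wooden handle, 200 mm long, lying; bystander. Origin: centre of its underside
Mind the look-alikes: they are no part of the job. Leave any purple or red look-alike of the loupe alone.

How it is judged:
By the outcome, as a careful person would: the job done as asked, in the order asked, and still so for the second after the job is handed in, while the arm keeps its last pose, push and grip.
It also fails if it takes over 51 s, if anything falls off the work surface, if the arm or the gripper's body presses on something with over 40 N, if the wrist force passes 120 N, or if a joint passes its speed limit or range.

## Working session

There is one attempt and no reset: what is moved stays moved. The work goes in short steps, Python scripts to look and compute and a tool call to move; the robot and the scene stay as the last step left them, time stands still between calls to the robot, and variables do not carry over. Pictures are saved under pics/ and viewed, at most 10 in all, crops included, and the job is handed in when it is done.

Besides the shell and the picture viewer there is one more tool, called as name(argument=value, ...), one argument or row to a line, values as JSON. drive_tool: Moves the arm, as the interface text tells. Its arguments: {"type":"object","properties":{"series":{"type":"array"},"newtons":{"type":"number"}},"required":["series"]}

```bash
mkdir -p pics; ls; cat > h.py <<'E'
import numpy as np, cv2
from rig import env, viewer
def grab(n):
    d=viewer.get_image(n); np.savez(f'/tmp/{n}.npz',**{k:np.array(v) for k,v in d.items()}); return d
def load(n): return dict(np.load(f'/tmp/{n}.npz'))
def ray(d,u,v):
    p=cv2.undistortPoints(np.array([[[u,v]]],float),d['camera_matrix'],d['distortion'])[0,0]
    R=cv2.Rodrigues(d['rvec'])[0]; t=np.ravel(d['tvec'])
    return -R.T@t, R.T@np.array([p[0],p[1],1.])
def atz(d,u,v,z):
    c,r=ray(d,u,v); return c+r*(z-c[2])/r[2]
def atd(d,u,v):
    c,r=ray(d,u,v); D=d['depth'][int(v)-1:int(v)+2,int(u)-1:int(u)+2]; D=D[D>0]
    return c+r*np.median(D) if len(D) else None
def pix(d,P): return cv2.projectPoints(np.array(P,float).reshape(-1,3),d['rvec'],d['tvec'],d['camera_matrix'],d['distortion'])[0][:,0]
def save(d,name,box=None,s=1):
    im=d['img'][...,::-1]
    if box: x0,y0,x1,y1=box; im=im[y0:y1,x0:x1]
    cv2.imwrite(f'pics/{name}.png',cv2.resize(im,None,fx=s,fy=s,interpolation=cv2.INTER_CUBIC))
E
python3 - <<'E'
from h import *
for n in('scene','top'):
    d=grab(n); save(d,n+'0'); print(n,ray(d,320,240))
print(env.observe())
E
```

```text
pics
scene (array([ 1.17103966, -0.40024308,  0.78163157]), array([-0.62529187,  0.37302539, -0.68546645]))
top (array([ 0.3427057 , -0.06941823,  1.17140138]), array([ 0.21850516, -0.00467283, -0.97594298]))
{'time_s': 0.1, 'q': array([-8.73938971e+01,  2.18385534e+01,  7.43777833e+01,  8.70869808e-04,
        8.38571107e+01, -1.23379455e+01]), 'qvel': array([ 0.05782322, -0.10265403, -0.13281057,  0.09417522,  0.0643797 ,
        0.05306584]), 'joint_efforts': array([ 3.97610158e-03, -4.49216545e+01, -2.31655455e+01, -1.65708207e-04,
        3.64593994e-03,  1.12949232e-05]), 'position': array([ 0.14180176, -0.53115302,  0.23077564]), 'tool_rot': array([[ 9.66178541e-01,  2.57874050e-01, -4.31904343e-05],
       [ 2.57873892e-01, -9.66177734e-01,  1.28125823e-03],
       [ 2.88673614e-04, -1.24906189e-03, -9.99999178e-01]]), 'ft_force': array([ 0.23086247, -0.15574763, -0.20964032]), 'wrist_torque': array([0.01197855, 0.0311924 , 0.01192833]), 'gripper_force': 0.0, 'grip_width': 0.08531330080467134}
```

View pics/scene0.png

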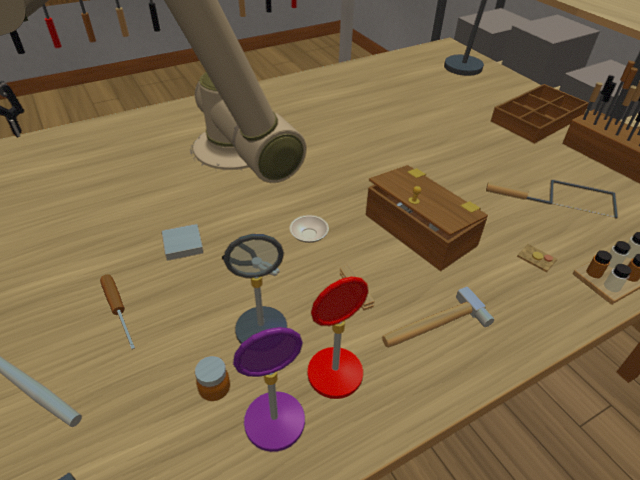

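View pics/top0.png

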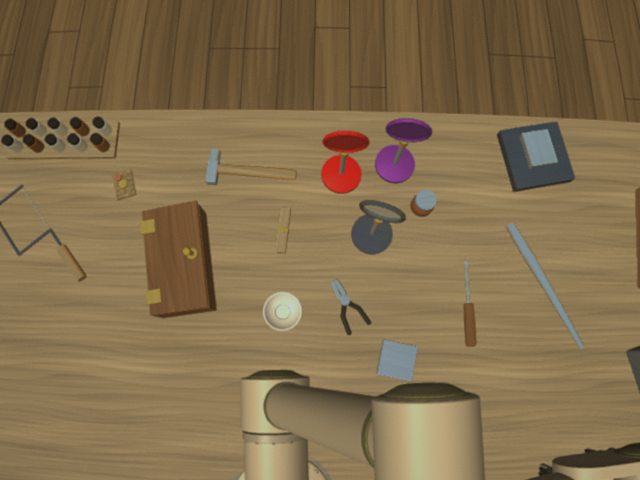

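The scene view shows three magnifiers:
- dark at ring (253,256), foot (262,328)
- purple at (268,352)
- red at (340,301)

The case is at (425,215) with its knob at (416,193), and the flap is slightly ajar. In the top view the dark loupe's foot is at (372,235), the case at (177,260) with hinges on the left (+y), and the knob at (190,253). I choose the dark-ringed loupe. Next is a close crop of it and the case.

```bash
python3 - <<'E'
from h import *
s,t=load('scene'),load('top')
def crop(d,x,y): return cv2.resize(d['img'][y:y+100,x:x+133,::-1],(400,300),interpolation=cv2.INTER_CUBIC)
def crop2(d,x,y): return cv2.resize(d['img'][y:y+125,x:x+167,::-1],(400,300),interpolation=cv2.INTER_CUBIC)
im=np.vstack([np.hstack([crop2(t,110,197),crop2(s,345,150)]),np.hstack([crop(t,325,180),crop2(s,180,225)])])
cv2.imwrite('pics/close.png',im)
for n,d,u,v in [('knob s',s,417,188),('knob t',t,190,253),('foot t',t,362,240),('ring',t,366,205),('bench',t,300,340),('block',t,397,360),('jar',t,425,197),('clamp',t,283,230)]:
    print(n,atd(d,u,v).round(4))
E
```

```text
knob s [0.5486 0.2075 0.1446]
knob t [0.5413 0.2029 0.1368]
foot t [ 0.6031 -0.175   0.016 ]
ring [ 0.63   -0.165   0.2159]
bench [ 3.661e-01 -3.220e-02 -1.000e-04]
block [ 0.3238 -0.2539  0.0233]
jar [ 0.699  -0.3196  0.0607]
clamp [0.6226 0.0134 0.0235]
```

View pics/close.png

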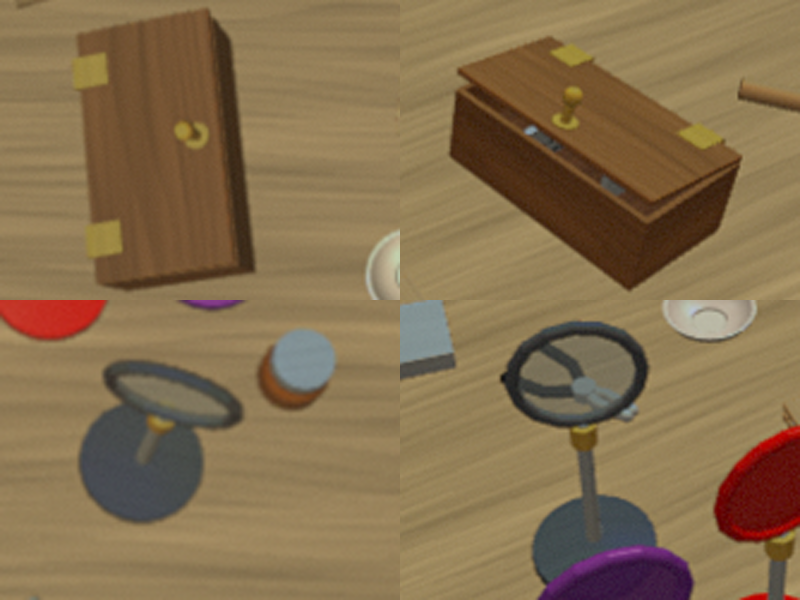

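The crop confirms the dark-ringed loupe: top foot centre about (371.9,234.3), ring about (382.5,211). The knob ball is at scene (416.8,189.2) and top (186.4,251.6). Two plates are visible through the gap. The near one at scene (403,206) looks longer and the other is at (433,226), to be checked once the flap is open. Now to measure.

```bash
cat >> h.py <<'E'
def cloud(d):
    R=cv2.Rodrigues(d['rvec'])[0]; t=np.ravel(d['tvec'])
    v,u=np.mgrid[0:480,0:640]
    p=cv2.undistortPoints(np.stack([u,v],-1).reshape(-1,1,2).astype(float),d['camera_matrix'],d['distortion'])[:,0]
    z=d['depth'].ravel().astype(float)
    P=(np.c_[p,np.ones(len(p))]*z[:,None]-t)@R
    P[z==0]=np.nan
    return P.reshape(480,640,3)
def tri(*obs):
    A=np.zeros((3,3));b=np.zeros(3)
    for d,u,v in obs:
        c,r=ray(d,u,v); r=r/np.linalg.norm(r); M=np.eye(3)-np.outer(r,r); A+=M;b+=M@c
    X=np.linalg.solve(A,b); return X,[ (pix(d,X)[0]-(u,v)).round(1) for d,u,v in obs]
E
python3 - <<'E'
from h import *
s,t=load('scene'),load('top'); Cs,Ct=cloud(s),cloud(t)
print('knob',tri((s,416.8,189.2),(t,186.4,251.6)))
print('foot',atz(t,371.9,234.3,.016),atz(s,180+195*.4175,225+245*.4167,.016))
print('ring',tri((t,325+173/3.0075,180+94/3),(s,180+177*.4175,225+75*.4167)))
for n,d,C in(('s',s,Cs),('t',t,Ct)):
    m=(abs(C[...,2]-.2)<.055)&(abs(C[...,0]-.64)<.09)&(abs(C[...,1]+.19)<.08)
    P=C[m]; 
    rgb=d['img'][m]; k=rgb.max(1)<95; print(len(P),k.sum()); P=P[k]
    A=np.linalg.svd(P-P.mean(0)); print(n,'mean',P.mean(0),'min',P.min(0),'max',P.max(0),'n',A[2][2],A[1])
    np.save(f'/tmp/ring{n}.npy',P)
# flap plane
m=(Ct[...,2]>.075)&(Ct[...,2]<.115)&(Ct[...,0]>.35)&(Ct[...,0]<.7)&(Ct[...,1]>.12)&(Ct[...,1]<.36)
mm=np.uint8(m); mm=cv2.erode(mm,np.ones((3,3))).astype(bool)
P=Ct[mm]; 
for _ in range(3):
    c=P.mean(0); n=np.linalg.svd(P-c)[2][2]; n*=np.sign(n[2]); P=P[abs((P-c)@n)<.003]
print('flap c',c,'n',n,'ang',np.degrees(np.arccos(n[2])),len(P))
r=cv2.minAreaRect(np.float32(P[:,:2])); print(r,cv2.boxPoints(r))
E
```

```text
knob (array([0.54436525, 0.21117839, 0.13713289]), [array([-0.2,  0. ]), array([-0.2, -0.1])])
foot [ 0.61744821 -0.19876307  0.016     ] [ 0.62843395 -0.20048283  0.016     ]
ring (array([ 0.62219565, -0.19957147,  0.2001607 ]), [array([-0.3, -0.1]), array([-0.4,  0. ])])
2152 1076
s mean [ 0.62367739 -0.20374361  0.20470027] min [ 0.60551413 -0.24627388  0.14695117] max [ 0.64155329 -0.15438284  0.25024782] n [ 0.94858724 -0.31642136  0.00773142] [0.96415971 0.9011295  0.05917501]
740 407
t mean [ 0.61965247 -0.19773388  0.21091422] min [ 0.60275055 -0.24315762  0.15535098] max [ 0.63674472 -0.15349312  0.25235288] n [-0.95001704  0.31145235  0.02156517] [0.67742148 0.55481399 0.04163268]
flap c [0.53396323 0.25173949 0.1027734 ] n [-0.02255688  0.13299162  0.99086044] ang 7.752317489605396 4478
((0.5378974676132202, 0.24988996982574463), (0.23813416063785553, 0.1366678923368454), 9.408745765686035) [[0.4092612  0.29783997]
 [0.43160316 0.16301063]
 [0.6665337  0.20193997]
 [0.64419174 0.3367693 ]]
```

```bash
cat >> h.py <<'E'
EX=np.array([-.163,.987,0]); EX/=np.linalg.norm(EX)
KNOB=np.array([.5444,.2112,.1371]); TH0=.135
def kn(th): return EX*(-.112*np.cos(th)+.036*np.sin(th))+np.array([0,0,.112*np.sin(th)+.036*np.cos(th)])
HINGE=KNOB-kn(TH0)
def rel(pos,yaw):
    "shift/turn from present pose to TCP pos, tool-y heading yaw deg"
    o=env.observe(); R=o['tool_rot']; a=np.degrees(np.arctan2(R[1,1],R[0,1]))
    tn=-((yaw-a+180)%360-180)
    return (R.T@(np.array(pos)-o['position'])).round(4).tolist(), round(tn,2)
E
python3 - <<'E'
from h import *
print(HINGE, rel([.5444,.2112,.20],9.4), rel([.5444,.2112,.118],9.4))
E
```

```text
[0.52710626 0.3159173  0.08635344] ([0.5804, -0.6134, 0.0317], np.float64(-84.46)) ([0.5804, -0.6133, 0.1137], np.float64(-84.46))
```

drive_tool(
  series=[
    [[0.29, -0.307, 0], -42, 0.05],
    [[0.29, -0.307, 0], -42, 0.05],
    [[0.29, -0.307, 0], -42, 0.05],
    [[0.29, -0.307, 0], -42, 0.05],
    [[0.29, -0.307, 0], -42, 0.05],
    [[0.29, -0.307, 0], -42, 0.05],
    [[0.29, -0.307, 0], -42, 0.05],
    [[0.29, -0.307, 0], -42, 0.05],
    [[0.58, -0.613, 0.02], -84.5, 0.05],
    [[0.58, -0.613, 0.02], -84.5, 0.05],
    [[0.58, -0.613, 0.02], -84.5, 0.05],
    [[0.58, -0.613, 0.02], -84.5, 0.05],
    [[0.58, -0.613, 0.02], -84.5, 0.05],
    [[0.58, -0.613, 0.02], -84.5, 0.05],
    [[0.58, -0.613, 0.02], -84.5, 0.05],
    [[0.58, -0.613, 0.02], -84.5, 0.05],
    [[0.58, -0.613, 0.03], -84.5, 0.05],
    [[0.58, -0.613, 0.03], -84.5, 0.05],
    [[0.58, -0.613, 0.03], -84.5, 0.05],
    [[0.58, -0.613, 0.03], -84.5, 0.05],
  ],
  newtons=30,
)

```text
time_s: 2.1
position: [0.5439, 0.2097, 0.2015]
tool_rot: [[-0.163, 0.987, -0.0], [0.987, 0.163, -0.0], [-0.0, -0.0, -1.0]]
ft_force: [0.3, -0.5, 0.5]
grip_width: 0.0498
gripper_force: 0.0
```

```bash
python3 - <<'E'
from h import *
o=env.observe(); print(o['q'].round(1),o['position'],o['grip_width'],o['tool_rot'].round(4)); print(rel([.5444,.2112,.119],9.4))
E
```

```text
[ 9.5 26.4 71.9 -0.  81.8  0.1] [0.54387221 0.20970769 0.20150415] 0.04979290486884136 [[-1.634e-01  9.866e-01 -2.000e-04]
 [ 9.866e-01  1.634e-01 -2.000e-04]
 [-2.000e-04 -2.000e-04 -1.000e+00]]
([0.0014, 0.0008, 0.0825], np.float64(0.0))
```

drive_tool(
  series=[
    [[0.0015, 0.001, 0.04], 0, 0.05],
    [[0.0015, 0.001, 0.07], 0, 0.05],
    [[0.0015, 0.001, 0.082], 0, 0.05],
    [[0.0015, 0.001, 0.082], 0, 0.05],
    [[0.0015, 0.001, 0.082], 0, 0.01],
    [[0.0015, 0.001, 0.082], 0, 0.01],
    [[0.0015, 0.001, 0.082], 0, 0.01],
    [[0.0015, 0.001, 0.082], 0, 0.01],
    [[0.0015, 0.001, 0.082], 0, 0.01],
    [[0.0015, 0.001, 0.082], 0, 0.01],
    [[0.0015, 0.001, 0.082], 0, 0.01],
  ],
  newtons=30,
)

```text
time_s: 3.2
position: [0.5451, 0.2115, 0.12]
tool_rot: [[-0.164, 0.986, 0.001], [0.986, 0.164, -0.001], [-0.001, 0.001, -1.0]]
ft_force: [-1.9, -5.9, 3.2]
grip_width: 0.0157
gripper_force: 29.2
```

```bash
python3 - <<'E'
from h import *
for a in np.linspace(.135,1.8,16): 
    k=kn(a)-kn(TH0); print(round(a,2),round(k@EX,4),round(-k[2],4))
E
```

```text
0.14 0.0 -0.0
0.25 0.0063 -0.0114
0.36 0.0138 -0.0221
0.47 0.0224 -0.0319
0.58 0.0321 -0.0407
0.69 0.0427 -0.0483
0.8 0.054 -0.0547
0.91 0.066 -0.0599
1.02 0.0785 -0.0636
1.13 0.0914 -0.066
1.25 0.1044 -0.0669
1.36 0.1174 -0.0664
1.47 0.1303 -0.0644
1.58 0.1429 -0.061
1.69 0.1551 -0.0562
1.8 0.1666 -0.0501
```

drive_tool(
  series=[
    [[0.003, 0, -0.006], 0, 0.01],
    [[0.006, 0, -0.011], 0, 0.01],
    [[0.01, 0, -0.017], 0, 0.01],
    [[0.014, 0, -0.022], 0, 0.01],
    [[0.018, 0, -0.027], 0, 0.01],
    [[0.0224, 0, -0.0319], 0, 0.01],
    [[0.0224, 0, -0.0319], 0, 0.01],
  ],
)

```text
time_s: 3.9
position: [0.541, 0.2352, 0.1517]
tool_rot: [[-0.165, 0.986, 0.0], [0.986, 0.165, 0.001], [0.001, 0.001, -1.0]]
ft_force: [-0.8, 1.4, -0.3]
grip_width: 0.0159
gripper_force: 29.5
```

```bash
python3 - <<'E'
from h import *
a,b=grab('scene'),grab('top')
f=lambda d,x,y: cv2.resize(d['img'][y:y+150,x:x+200,::-1],(400,300),interpolation=cv2.INTER_CUBIC)
cv2.imwrite('pics/c2.png',np.hstack([f(a,330,110),f(b,90,180)]))
E
```

```text
(no output)
```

View pics/c2.png

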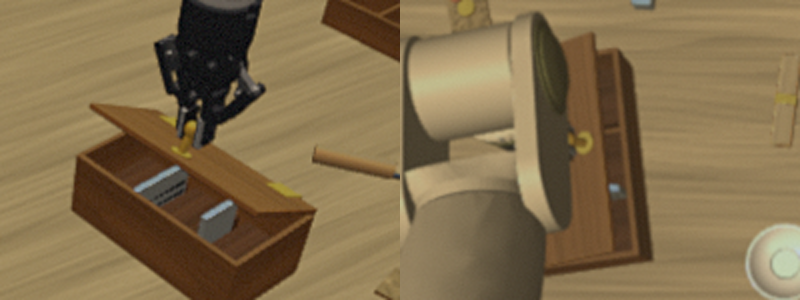

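The flap is swinging open with the knob held, at about 27°. Both plates now show: the longer one with the row of holes at scene (410,203), the short one at (438,218). Continuing the arc.

drive_tool(
  series=[
    [[0.0048, 0, -0.0046], 0, 0.01],
    [[0.0097, 0, -0.0088], 0, 0.01],
    [[0.015, 0, -0.0128], 0, 0.01],
    [[0.0203, 0, -0.0164], 0, 0.01],
    [[0.026, 0, -0.0198], 0, 0.01],
    [[0.0316, 0, -0.0228], 0, 0.01],
    [[0.0376, 0, -0.0256], 0, 0.01],
    [[0.0436, 0, -0.028], 0, 0.01],
    [[0.0498, 0, -0.03], 0, 0.01],
    [[0.0561, 0, -0.0317], 0, 0.01],
    [[0.0625, 0, -0.033], 0, 0.01],
    [[0.069, 0, -0.0341], 0, 0.01],
    [[0.0755, 0, -0.0347], 0, 0.01],
    [[0.082, 0, -0.035], 0, 0.01],
    [[0.0885, 0, -0.0349], 0, 0.01],
    [[0.095, 0, -0.0345], 0, 0.01],
    [[0.1015, 0, -0.0337], 0, 0.01],
    [[0.1079, 0, -0.0325], 0, 0.01],
    [[0.1079, 0, -0.0325], 0, 0.01],
  ],
)

```text
time_s: 5.9
position: [0.5232, 0.3415, 0.1836]
tool_rot: [[-0.165, 0.986, -0.0], [0.986, 0.165, 0.0], [0.0, -0.0, -1.0]]
ft_force: [-0.4, 0.3, -0.6]
grip_width: 0.0099
gripper_force: 0.0
```

```bash
python3 - <<'E'
from h import *
a,b=grab('scene'),grab('top')
f=lambda d,x,y: cv2.resize(d['img'][y:y+150,x:x+200,::-1],(400,300),interpolation=cv2.INTER_CUBIC)
cv2.imwrite('pics/c3.png',np.hstack([f(a,350,80),f(b,60,180)]))
E
```

```text
(no output)
```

View pics/c3.png

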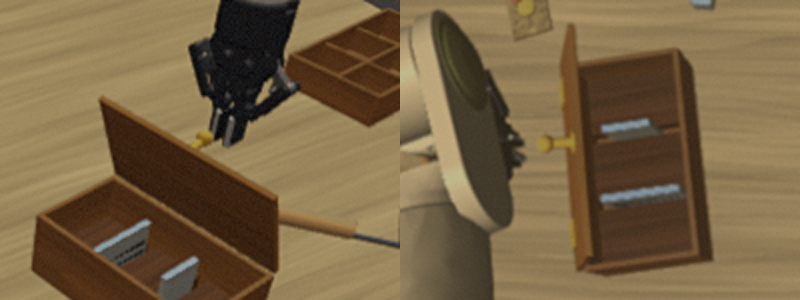

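The knob slipped out with the flap at about 80°: ball at top (131.5,251.5) and scene (452.5,149). The drawplate is the lower-x one, top (151,277), and the short one is at (147,243). I'll re-measure the knob and regrip.

```bash
python3 - <<'E'
from h import *
s,t=load('scene'),load('top')
K,e=tri((s,452,148.5),(t,131,251.5)); print('knob',K,e)
for th in np.arange(1.2,1.75,.1): print(th.round(2),(HINGE+kn(th)).round(4))
C=cloud(t)
m=(C[...,2]>.065)&(C[...,2]<.08)&(C[...,0]>.42)&(C[...,0]<.65)&(C[...,1]>.18)&(C[...,1]<.31)
img=t['img'].astype(int); m&=(img[...,2]>img[...,0]-5)&(img.sum(-1)>240)
n,l,st,c=cv2.connectedComponentsWithStats(np.uint8(m))
for i in range(1,n):
    if st[i,4]>15:
        P=C[l==i]; r=cv2.minAreaRect(np.float32(P[:,:2])); print(st[i,4],c[i],P.mean(0).round(4),r)
print('plan',HINGE-EX*.065)
o=env.observe();print(o['position'])
E
```

```text
knob [0.52920799 0.30672982 0.20187849] [array([ 0.4, -0.1]), array([0.4, 0.2])]
1.2 [0.5283 0.309  0.2038]
1.3 [0.5263 0.3206 0.2039]
1.4 [0.5244 0.3321 0.2028]
1.5 [0.5225 0.3435 0.2006]
1.6 [0.5207 0.3546 0.1973]
1.7 [0.5189 0.3654 0.1928]
87 [172.34482759 242.73563218] [0.5765 0.262  0.074 ] ((0.5765340328216553, 0.2616722285747528), (0.008967508561909199, 0.05349346250295639), 10.67766284942627)
147 [178.81632653 276.3537415 ] [0.4995 0.2415 0.0734] ((0.5003588795661926, 0.23964141309261322), (0.009132747538387775, 0.08993197232484818), 8.590147972106934)
plan [0.53769735 0.25178596 0.08635344]
[0.52346252 0.34069459 0.18368512]
```

drive_tool(
  series=[
    [[0, 0, -0.045], 0, 0.05],
    [[0, 0, -0.06], 0, 0.05],
    [[-0.033, 0, -0.06], 0, 0.05],
    [[-0.033, 0, -0.06], 0, 0.05],
    [[-0.033, 0, -0.03], 0, 0.05],
    [[-0.033, 0, 0.001], 0, 0.05],
    [[-0.033, 0, 0.001], 0, 0.05],
    [[-0.033, 0, 0.001], 0, 0.01],
    [[-0.033, 0, 0.001], 0, 0.01],
    [[-0.033, 0, 0.001], 0, 0.01],
    [[-0.033, 0, 0.001], 0, 0.01],
    [[-0.033, 0, 0.001], 0, 0.01],
    [[-0.033, 0, 0.001], 0, 0.01],
  ],
  newtons=50,
)

```text
time_s: 7.3
position: [0.529, 0.3083, 0.1847]
tool_rot: [[-0.164, 0.986, 0.002], [0.986, 0.164, 0.001], [0.001, 0.002, -1.0]]
ft_force: [-4.6, -1.1, 6.2]
grip_width: 0.0146
gripper_force: 48.6
```

The 14.6 mm opening and upward force say the ball sits low in the pads, so I'll reopen and regrip 6 mm deeper.

drive_tool(
  series=[
    [[0, 0, 0], 0, 0.04],
    [[0, 0, 0], 0, 0.04],
    [[0, 0, 0.006], 0, 0.04],
    [[0, 0, 0.006], 0, 0.04],
    [[0, 0, 0.006], 0, 0.01],
    [[0, 0, 0.006], 0, 0.01],
    [[0, 0, 0.006], 0, 0.01],
    [[0, 0, 0.006], 0, 0.01],
    [[0, 0, 0.006], 0, 0.01],
  ],
  newtons=50,
)

```text
time_s: 8.2
position: [0.5289, 0.3081, 0.1768]
tool_rot: [[-0.164, 0.986, 0.0], [0.986, 0.164, 0.0], [0.0, 0.0, -1.0]]
ft_force: [-0.9, -0.5, -0.1]
grip_width: 0.0154
gripper_force: 48.6
```

drive_tool(
  series=[
    [[0.006, 0, 0], 0, 0.01],
    [[0.0125, 0, 0], 0, 0.01],
    [[0.0188, 0, 0.0002], 0, 0.01],
    [[0.0246, 0, 0.001], 0, 0.01],
    [[0.0304, 0, 0.002], 0, 0.01],
    [[0.0362, 0, 0.0032], 0, 0.01],
    [[0.0418, 0, 0.0048], 0, 0.01],
    [[0.0475, 0, 0.0067], 0, 0.01],
    [[0.053, 0, 0.0087], 0, 0.01],
    [[0.0583, 0, 0.011], 0, 0.01],
    [[0.0636, 0, 0.0136], 0, 0.01],
    [[0.0687, 0, 0.0165], 0, 0.01],
    [[0.072, 0, 0.0186], 0, 0.01],
    [[0.072, 0, 0.0186], 0, 0.01],
  ],
)

```text
time_s: 9.6
position: [0.517, 0.3797, 0.1577]
tool_rot: [[-0.165, 0.986, -0.0], [0.986, 0.165, 0.001], [0.001, -0.0, -1.0]]
ft_force: [1.9, -0.2, -0.9]
grip_width: 0.015
gripper_force: 50.4
```

drive_tool(
  series=[
    [[0, 0, 0], 0, 0.045],
    [[0, 0, 0], 0, 0.045],
    [[0, 0, 0], 0, 0.045],
    [[0, 0, -0.04], 0, 0.045],
    [[0, 0, -0.08], 0, 0.045],
    [[0, 0, -0.11], 0, 0.045],
    [[-0.045, -0.013, -0.11], 0, 0.045],
    [[-0.09, -0.027, -0.11], 0, 0.045],
    [[-0.134, -0.04, -0.11], 0, 0.045],
    [[-0.134, -0.04, -0.11], 0, 0.045],
    [[-0.134, -0.04, -0.07], 0, 0.045],
    [[-0.134, -0.04, -0.03], 0, 0.045],
    [[-0.134, -0.04, 0.03], 0, 0.045],
    [[-0.134, -0.04, 0.03], 0, 0.045],
    [[-0.134, -0.04, 0.03], 0, 0.045],
  ],
)

```text
time_s: 11.1
position: [0.4994, 0.2406, 0.1277]
tool_rot: [[-0.164, 0.986, -0.002], [0.986, 0.164, -0.0], [0.0, -0.002, -1.0]]
ft_force: [0.1, 0.4, 0.5]
grip_width: 0.0451
gripper_force: 0.0
```

```bash
python3 - <<'E'
from h import *
a,b=grab('scene'),grab('top')
f=lambda d,x,y: cv2.resize(d['img'][y:y+150,x:x+200,::-1],(400,300),interpolation=cv2.INTER_CUBIC)
cv2.imwrite('pics/c4.png',np.hstack([f(a,340,100),f(b,60,180)]))
print(env.observe()['position'],rel([.4995,.241,.046],9.4))
E
```

```text
[0.50084155 0.24086449 0.13029474] ([0.0003, -0.0016, 0.0843], np.float64(0.05))
```

View pics/c4.png

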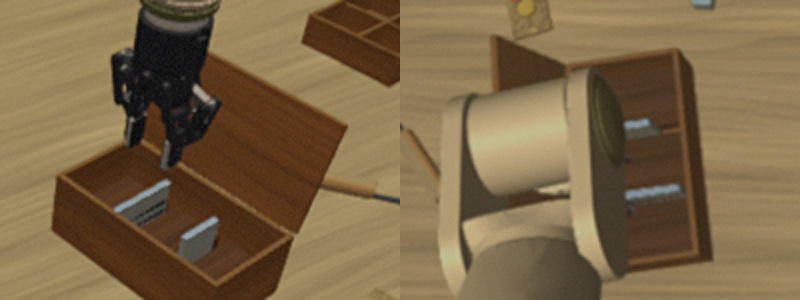

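The flap is leaning wide open and the fingers straddle the holed drawplate, scene (413,203). The short plate at (440,219) is undisturbed. Descending and gripping.

drive_tool(
  series=[
    [[0, -0.0005, 0.03], 0, 0.045],
    [[0, -0.0005, 0.06], 0, 0.045],
    [[0, -0.0005, 0.082], 0, 0.045],
    [[0, -0.0005, 0.082], 0, 0.045],
    [[0, -0.0005, 0.082], 0, 0],
    [[0, -0.0005, 0.082], 0, 0],
    [[0, -0.0005, 0.082], 0, 0],
    [[0, -0.0005, 0.082], 0, 0],
    [[0, -0.0005, 0.082], 0, 0],
    [[0, -0.0005, 0.082], 0, 0],
    [[0, -0.0005, 0.082], 0, 0],
    [[0, -0.0005, 0.082], 0, 0],
  ],
  newtons=70,
)

```text
time_s: 12.4
position: [0.5, 0.2406, 0.0482]
tool_rot: [[-0.164, 0.986, 0.003], [0.986, 0.164, 0.001], [0.0, 0.004, -1.0]]
ft_force: [-1.8, 1.1, 6.4]
grip_width: 0.0067
gripper_force: 69.1
```

```bash
python3 - <<'E'
from h import *
for i in range(4):
    viewer.get_image('top');o=env.observe(); print(o['position'],o['ft_force'],o['grip_width'],o['gripper_force'],o['time_s'])
E
```

```text
[0.50003148 0.24056936 0.04820472] [-2.13794668  0.25761769  6.99926025] 0.006875139585601683 69.06335949897766 12.45
[0.50003486 0.24055229 0.04819062] [-1.9992111  -0.18065139  6.89262506] 0.006629436872153229 69.06315207481384 12.5
[0.50002898 0.24058958 0.04819946] [-0.98950488  0.20685555  7.12537493] 0.006854163429463312 69.06320571899414 12.55
[0.50006176 0.24058316 0.04819   ] [-0.92519492  0.10570172  7.575094  ] 0.006963473577123387 69.0633237361908 12.6
```

drive_tool(
  series=[
    [[0, 0, -0.005], 0, 0],
    [[0, 0, -0.01], 0, 0],
    [[0, 0, -0.02], 0, 0],
    [[0, 0, -0.03], 0, 0],
    [[0, 0, -0.045], 0, 0],
    [[0, 0, -0.06], 0, 0],
    [[0, 0, -0.08], 0, 0],
    [[0, 0, -0.1], 0, 0],
    [[0, 0, -0.12], 0, 0],
    [[0, 0, -0.14], 0, 0],
    [[0, 0, -0.16], 0, 0],
    [[0, 0, -0.16], 0, 0],
    [[0, 0, -0.16], 0, 0],
    [[0, 0, -0.16], 0, 0],
  ],
)

```text
time_s: 14.0
position: [0.4986, 0.2401, 0.205]
tool_rot: [[-0.164, 0.986, -0.002], [0.986, 0.164, -0.0], [-0.0, -0.002, -1.0]]
ft_force: [0.1, -0.5, -4.1]
grip_width: 0.0067
gripper_force: 68.7
```

```bash
python3 - <<'E'
from h import *
a=grab('scene')
save(a,'c5',(330,60,530,210),3)
o=env.observe(); print(o['position'],o['ft_force'],o['grip_width'],o['tool_rot'][:,2])
L=np.array([.6222,-.1995,.2]); 
for yaw in (-18.0,-18.4):
    n=np.array([np.cos(np.radians(yaw)),np.sin(np.radians(yaw)),0]); F=L-.12*n; print(F, rel(F+[0,0,.008],yaw))
E
```

```text
[0.49864466 0.24011987 0.20501636] [-0.28685193  0.46495946 -3.03052781] 0.006647748846024479 [-2.16823954e-03 -5.16917797e-04 -9.99997516e-01]
[ 0.50807322 -0.16241796  0.2       ] ([-0.3986, -0.0567, -0.0028], np.float64(27.44))
[ 0.50833488 -0.16162212  0.2       ] ([-0.3979, -0.0563, -0.0028], np.float64(27.84))
```

View pics/c5.png

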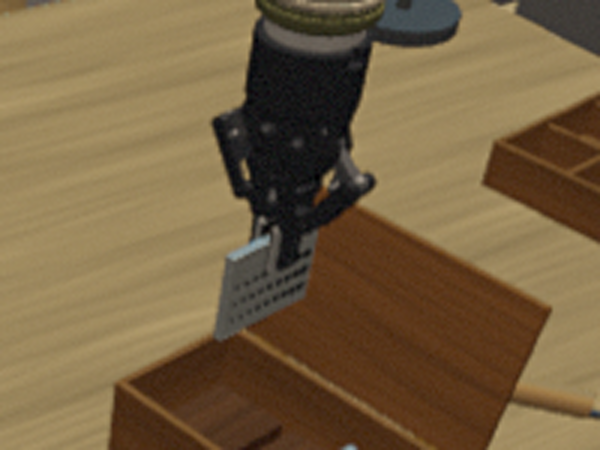

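The drawplate, with its rows of holes, is drawn out and hangs upright. Now carrying it to the focus at 25 mm per row.

drive_tool(
  series=[
    [[-0.01, -0.001, -0.003], 0.7, 0],
    [[-0.03, -0.004, -0.003], 2.1, 0],
    [[-0.055, -0.008, -0.003], 3.9, 0],
    [[-0.08, -0.011, -0.003], 5.6, 0],
    [[-0.105, -0.015, -0.003], 7.3, 0],
    [[-0.13, -0.018, -0.003], 9.1, 0],
    [[-0.155, -0.022, -0.003], 10.8, 0],
    [[-0.18, -0.025, -0.003], 12.6, 0],
    [[-0.205, -0.029, -0.003], 14.3, 0],
    [[-0.23, -0.033, -0.003], 16.1, 0],
    [[-0.255, -0.036, -0.003], 17.8, 0],
    [[-0.28, -0.04, -0.003], 19.6, 0],
    [[-0.305, -0.043, -0.003], 21.3, 0],
    [[-0.33, -0.047, -0.003], 23.1, 0],
    [[-0.355, -0.05, -0.003], 24.8, 0],
    [[-0.375, -0.053, -0.003], 26.2, 0],
    [[-0.39, -0.055, -0.003], 27.3, 0],
    [[-0.398, -0.0565, -0.003], 27.8, 0],
    [[-0.398, -0.0565, -0.003], 27.8, 0],
    [[-0.398, -0.0565, -0.003], 27.8, 0],
  ],
)

```text
time_s: 16.05
position: [0.5086, -0.1611, 0.2091]
tool_rot: [[0.314, 0.949, -0.0], [0.949, -0.314, 0.0], [0.0, -0.0, -1.0]]
ft_force: [-0.9, 1.0, -2.0]
grip_width: 0.0064
gripper_force: 68.5
```

```bash
python3 - <<'E'
from h import *
a,b=grab('scene'),grab('top')
f=lambda d,x,y: cv2.resize(d['img'][y:y+150,x:x+200,::-1],(400,300),interpolation=cv2.INTER_CUBIC)
cv2.imwrite('pics/c6.png',cv2.resize(a['img'][140:340,150:400,::-1],(750,600),interpolation=cv2.INTER_CUBIC))
o=env.observe(); print(o['position'],o['ft_force'],o['grip_width'],o['tool_rot'].round(4))
L=np.array([.6222,-.1995,.2])
for n,d in(('s',a),('t',b)):
    C=cloud(d); m=(np.linalg.norm(C-[.508,-.162,.19],axis=2)<.07)&(C[...,2]<.235)
    P=C[m]; print(n,m.sum(), P.min(0) if len(P) else '',P.max(0) if len(P) else '')
    np.save(f'/tmp/pl{n}.npy',np.c_[P,d['img'][m],np.argwhere(m)])
E
```

```text
[ 0.50867194 -0.16080415  0.2091603 ] [-0.02907874 -0.84124616 -3.57283953] 0.0066711570927523115 [[ 3.138e-01  9.495e-01 -1.000e-04]
 [ 9.495e-01 -3.138e-01  3.000e-04]
 [ 2.000e-04 -2.000e-04 -1.000e+00]]
s 1464 [ 0.49373478 -0.20467435  0.16534113] [ 0.52902744 -0.11769857  0.23498692]
t 141 [ 0.48977756 -0.20253196  0.16709017] [ 0.52406682 -0.11733332  0.23436715]
```

View pics/c6.png

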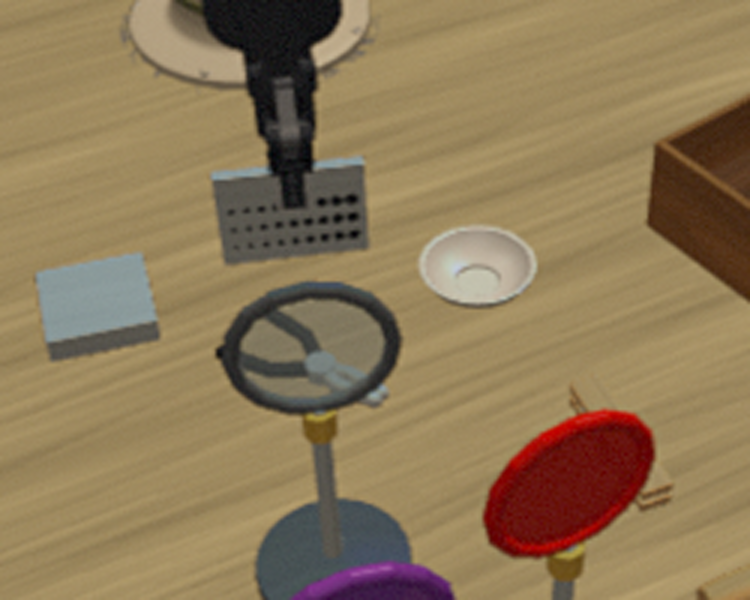

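The drawplate is before the dark loupe. Its front-face corners in the crop are TL (213,178), TR (363,167), BR (368,247) and BL (226,264). Fitting its pose from depth.

```bash
python3 - <<'E'
from h import *
a=load('scene'); A=np.load('/tmp/pls.npy'); P=A[:,:3]
y=np.radians(-18.3); n0=np.array([np.cos(y),np.sin(y),0]); t0=np.array([-n0[1],n0[0],0])
L=np.array([.6222,-.1995,.2])
Q=P[(P[:,2]<.225)&(P[:,2]>.168)]; 
for _ in range(5):
    c=Q.mean(0); n=np.linalg.svd(Q-c)[2][2]; n*=np.sign(n[0]); Q=Q[abs((Q-c)@n)<.0025]
print('plane n',n,'yaw',np.degrees(np.arctan2(n[1],n[0])),'tilt',np.degrees(np.arcsin(n[2])),len(Q))
F=P[abs((P-c)@n)<.004]
s=(F-L)@t0; h=F[:,2]
uv=np.c_[s,h]; r=cv2.minAreaRect(np.float32(uv)); print('rect along,height',r,[np.percentile(s,[.5,99.5]),np.percentile(h,[.5,99.5])])
print('front face dist',-(c-L)@n0)
# corners by ray-plane
for u,v in[(213,178),(363,167),(368,247),(226,264)]:
    o,d=ray(a,150+u/3-.33,140+v/3-.33); X=o+d*((c-o)@n)/(d@n); print(((X-L)@t0).round(4),X[2].round(4))
for k in 'st':
    R=np.load(f'/tmp/ring{k}.npy'); print(k,(R-L).mean(0)@n0, np.percentile((R-L)@n0,[5,95]),np.percentile((R-L)@t0,[.5,99.5]),np.percentile(R[:,2],[.5,99.5]))
E
```

```text
plane n [ 0.94870583 -0.31583963 -0.01423285] yaw -18.413441300051513 tilt -0.8155096742225194 973
rect along,height ((0.0011228099465370178, 0.20015276968479156), (0.06961499154567719, 0.08990895748138428), 89.93724822998047) [array([-0.04332752,  0.04533056]), array([0.1659945 , 0.23467092])]
front face dist 0.11584769692903385
-0.043 0.2359
0.0447 0.2322
0.0448 0.1682
-0.043 0.1677
s 0.002735133038558251 [-0.00023515  0.00543998] [-0.04726104  0.04686641] [0.15572236 0.24879233]
t -0.0029732401602664024 [-0.00590777  0.00148976] [-0.04592629  0.04660313] [0.1570389  0.25185459]
```

The plate is within about 1 mm: height 0.200, mid-to-lens 0.120, yaw -18.4° against -18.3°. One small trim, a settle, and a last check before handing in.

drive_tool(
  series=[
    [[-0.001, 0, 0], 0, 0],
    [[-0.001, 0, 0], 0, 0],
    [[-0.001, 0, 0], 0, 0],
    [[-0.001, 0, 0], 0, 0],
    [[-0.001, 0, 0], 0, 0],
    [[-0.001, 0, 0], 0, 0],
    [[-0.001, 0, 0], 0, 0],
    [[-0.001, 0, 0], 0, 0],
    [[-0.001, 0, 0], 0, 0],
    [[-0.001, 0, 0], 0, 0],
  ],
)

```text
time_s: 17.15
position: [0.5084, -0.1626, 0.2091]
tool_rot: [[0.315, 0.949, -0.0], [0.949, -0.315, -0.0], [-0.0, 0.0, -1.0]]
ft_force: [0.2, -0.5, -3.9]
grip_width: 0.0069
gripper_force: 68.5
```

```bash
python3 - <<'E'
from h import *
save(grab('scene'),'fin')
o=env.observe(); print(o['position'],o['qvel'].round(2),o['grip_width'],o['gripper_force'],o['time_s'])
E
```

```text
[ 0.50839677 -0.16257524  0.2091178 ] [ 0.05  0.03  0.07 -0.03 -0.01  0.05] 0.0070438987525727565 68.48417401313782 17.2
```

View pics/fin.png

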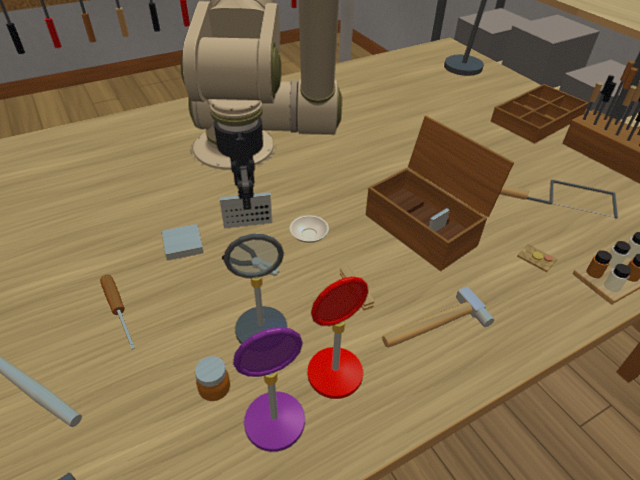

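The flap is wide open at (460,150) and the short plate is in the rack at (438,218). The drawplate is held at (246,210) facing the dark loupe, and the bystanders are unmoved. Handing in.

```bash
python3 -c "
from rig import env
print(env.close_job())"
```

```text
the job is handed in; nothing more can be done
None
```

The job is handed in: the flap is wide open (the ball knob slipped from the grip once and was regripped), the short plate is still in the rack, and the drawplate is held motionless facing the dark loupe, about 120 mm from the glass and within about 1 mm of the lens axis and centre height, with nothing else on the bench visibly moved.

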